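# Stack a mixed-metal billet and hold it down

### The job

Build the billet on the bed of the blue stacking fixture: the copper plate at the bottom, then the brass plate, then the silver-coloured plate, and the dark steel cover plate last on top, each laid flat and square on the one below with its long side along the fixture. Then swing the weighted arm with the red grip over so that it rests on the finished pile, let go, and leave the loupe, the black tin and the tweezers where they are.

Things in the scene. Friction and masses are not known exactly. Their poses are not given: they have to be found in the camera images.
- fixture: Blue fixture fixed to the bench. Origin on the bench under the centre of its grey bed (50 x 30 mm, top at z 20 mm, narrower than the plates); x from bed to hinge posts (at x 78, 34 mm over both, 73 mm high); base x -53 to 97, y +-35, 10 mm thick. Plates lie with long side along x; their undersides come to z 20, 28, 36, 44, full pile top 52 mm. Room for fingers either side in y.
- hold_arm (a joint): Hinge of the weighted hold-down arm (steel bar, brass weight, rubber pad), rad; axis along fixture y at x 78, z 66 mm. 2.2 = start: leans back on its stop, away from the bed. Falls as it swings up and over: about 1.5 upright, 0 level with the pad on the centre of a full pile. Damped: past upright it sinks by its own weight at about 2 rad/s; under 3 N at the grip moves it.
- red_grip (a point): Centre of the red barrel grip on the arm's free end: 18 mm diameter, 26 mm long along fixture y (pinch across its ends, or push). For hinge value a it is in the fixture frame at x = 78 - 90 cos a + 14 sin a, y = 0, z = 66 + 90 sin a + 14 cos a mm: x 142, z 131 at the start, x -12, z 80 at the end. The frame tilts with the arm.
- plate_copper: Copper plate (orange-red metal): rectangular metal plate, 60 mm (its x) by 40 mm (its y) by 8 mm thick, lying flat on the bench; origin at the centre of its underside, z up; about 170 g.
- plate_brass: Brass plate (yellow metal): rectangular metal plate, 60 mm (its x) by 40 mm (its y) by 8 mm thick, lying flat on the bench; origin at the centre of its underside, z up; about 160 g.
- plate_silver: Silver-coloured plate (pale, nearly white metal): rectangular metal plate, 60 mm (its x) by 40 mm (its y) by 8 mm thick, lying flat on the bench; origin at the centre of its underside, z up; about 170 g.
- plate_steel: Dark steel cover plate (almost black): rectangular metal plate, 60 mm (its x) by 40 mm (its y) by 8 mm thick, lying flat on the bench; origin at the centre of its underside, z up; about 150 g.
- loupe: Bystander: black loupe, a 42 mm lens barrel on its side; origin at the centre of its underside.
- tin_putty: Bystander: round black tin with a small white knob on top, 61 mm across, 26 mm high; origin at the centre of its underside.
- tweezers: Bystander: bright steel tweezers, 10 x 111 x 4 mm, lying on the bench between the robot and the plates, long side along its own y; origin at the centre of its underside.

How it is judged:
By the outcome, as a careful person would: the job done as asked, in the order asked, and still so for the second after the job is handed in, with the robot touching nothing.
It also fails if it takes over 125 s, if anything falls off the work surface, if the arm or the gripper's body presses on something with over 40 N, if the wrist force passes 120 N, or if a joint passes its speed limit or range.

### The arm

A 7-joint arm with a two-finger parallel gripper is mounted at the origin on a cart in front of the work surface, level with it; the furniture and walls round the work are solid. World frame = base frame: x ahead of the robot, y to its left, z up, the work surface at z = 0. Lengths are in mm, angles in rad, forces in N, time in s.
With the tool pointing down it reaches from about 400 to 875 mm from the base axis. Payload 4.4 kg.
Tool frame: the origin (TCP) lies at the very end of the fingers, on their centre line; the grasp point (between the pads) lies 19 mm behind it; z points along the fingers, y is the line along which they close (so a half turn about z gives the same grasp; the last joint's range is limited). The gripper opens to 85 mm and grips with 20 to 120 N. Pads are 22 mm wide; open, the fingers measure 114 mm over their backs; the gripper's body (76 mm by 85 mm) begins 54 mm behind the grasp point. The pads swing forward as they close: fully open they stand 13 mm farther back than shut.
Start: joints at [1.071, 0.628, 0.038, 1.517, -0.027, 0.996, -0.02], TCP at [273.238, -589.796, 210.113] pointing down, gripper open.
Joint ranges: [-3.06, 3.06], [-0.37, 2.12], [-1.25, 1.32], [0.18, 2.47], [-1.1, 4.24], [0.23, 1.98], [-2.94, 2.94]. Speed limits (rad/s): [2.57, 2.57, 3.14, 3.14, 3.14, 3.14, 3.14].

### API

Orientations are given as [roll, pitch, yaw] about the fixed x, y, z axes, in that order (R = Rz(yaw) Ry(pitch) Rx(roll)).
In Python, from cell import read_state, get_image, camera_params, finish_job gives the robot as it stands.
- The arm moves only by the tool arm_command, never from a script. Its argument "deltas" is a list of rows, each an object of numbers: "dx", "dy", "dz": the shift along the world's x, y, z in m; "yaw": the turn about the world's z in degrees; "jaw": the opening, from 0 (shut) to 1 (fully open). A call has 1 to 20 rows; each row is the pose to reach, as a shift and turn from the pose commanded when the call began; what a row does not reach only later rows make up. A row lasts 1/10 s, in which the tool goes at most 50 mm and 8.59 degrees, less where a joint would pass 70% of its speed; a pose out of reach is approached as far as the arm can. A call with a gripper value outside its range is refused whole. The fingers move at their own pace and stop on an object; the grip force is fixed at half the most. Time passes only in rows, so rows that repeat a pose let the fingers close. It gives the time, the measured TCP pose, the force, the opening and the grip force at its end, in the units of the state.
- read_state(): the state, without advancing time (a new reading comes with each control period).
- get_image(name): name is "side" or "top"; returns (picture, depth): 400x640x3 uint8, red, green, blue; 400x640 float32, mm along the optical axis (not along the pixel's ray), 0 where there is no reading.
- camera_params(name): a dict with "camera_matrix" (3x3 intrinsics, pixels), "extrinsics" (4x4, takes a point from camera to world coordinates). Camera axes: x right, y down, z forward; pixel columns grow to the right and rows downward; lengths in mm; the calibration is good to about 2 mm. A picture is of the moment at which its call begins. camera_params takes no time and is no camera call.
- finish_job(): hands the job in; it is judged then, once.
The state is a dict: "clock": time; "qpos": joint angles; "qd": joint speeds; "tau": joint torques, N m; "eef_pos": TCP position; "tool_rot": TCP orientation; "force": force on the tool from outside, world axes, zero at the start; "torque": the same for the moment, N m; "width": finger opening in mm; "gripper_force": force on a finger pad.
Only numpy, scipy, OpenCV 4.12 (cv2) and the standard library are available. Lean on these libraries where they do the work, as an engineer would, in place of code of your own. Each camera call takes 0.05 s, during which the arm holds its last target. There are 200 camera calls.

## Working session

There is one attempt and no reset: what is moved stays moved. The work goes in short steps, Python scripts to look and compute and a tool call to move; the robot and the scene stay as the last step left them, time stands still between calls to the robot, and variables do not carry over. Pictures are saved under pics/ and viewed, at most 14 in all, crops included, and the job is handed in when it is done.

Besides the shell and the picture viewer there is one more tool, called after "Emit:" as name(argument=value, ...) on one line, values as JSON. arm_command: Moves the arm, as the interface text tells. Its arguments: {"type":"object","properties":{"deltas":{"type":"array"}},"required":["deltas"]}

```bash
mkdir -p pics
cat > h.py <<'E'
import numpy as np, cv2
from cell import *
def grab(n,tag):
    im,d=get_image(n); np.savez(f'{tag}.npz',im=im,d=d)
    cv2.imwrite(f'pics/{tag}.png',im[:,:,::-1]); return im,d
def ray(n,uv,z):
    p=camera_params(n);K=np.array(p['camera_matrix']);T=np.array(p['extrinsics'])
    uv=np.atleast_2d(uv).astype(float)
    c=np.c_[uv,np.ones(len(uv))]@np.linalg.inv(K).T@T[:3,:3].T
    o=T[:3,3]; s=(z-o[2])/c[:,2]; return o+c*s[:,None]
def cloud(n,d):
    p=camera_params(n);K=np.array(p['camera_matrix']);T=np.array(p['extrinsics'])
    v,u=np.mgrid[:d.shape[0],:d.shape[1]]
    c=np.stack([u,v,np.ones_like(u)],-1)@np.linalg.inv(K).T*d[...,None]
    return c@T[:3,:3].T+T[:3,3]
E
python3 - <<'E'
from h import *
for n in('top','side'):
    im,d=grab(n,n+'0'); p=camera_params(n); print(n,np.round(p['extrinsics'],3).tolist(),p['camera_matrix'])
print(read_state())
E
```

```text
top [[0.015, -0.995, 0.103, 439.892], [-1.0, -0.014, 0.017, -115.249], [-0.015, -0.103, -0.995, 935.458], [0.0, 0.0, 0.0, 1.0]] [[481.60538181   0.         314.73411266]
 [  0.         481.60538181 205.04844417]
 [  0.           0.           1.        ]]
side [[-0.973, -0.099, 0.207, 341.105], [-0.229, 0.487, -0.843, 666.198], [-0.018, -0.868, -0.497, 540.884], [0.0, 0.0, 0.0, 1.0]] [[513.14967649   0.         322.19930948]
 [  0.         513.14967649 201.97133903]
 [  0.           0.           1.        ]]
{'clock': 0.1, 'qpos': array([ 1.07121417,  0.62931044,  0.03845496,  1.51827338, -0.02702205,
        0.99630743, -0.02000159]), 'qd': array([-0.00038426, -0.00123565, -0.00124741, -0.00055648, -0.00130182,
        0.00185177, -0.00070627]), 'tau': array([ 1.82552678e-03, -5.64539945e+01,  1.22995343e+00, -1.93974620e+01,
        1.12611821e-02,  5.42805632e-03,  5.69507193e-06]), 'eef_pos': array([ 272.96987529, -589.23268009,  209.24273452]), 'tool_rot': array([-3.13981221e+00,  8.86129935e-06,  4.33760202e-01]), 'force': array([ 0.28344547,  0.55762776, -0.76162534]), 'torque': array([-0.02037697, -0.05182234, -0.05658386]), 'gripper_force': 0.0, 'width': 85.5858835022929}
```

View pics/top0.png

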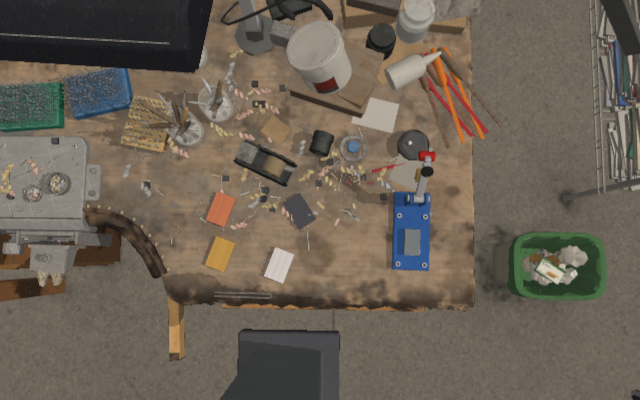

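View pics/side0.png

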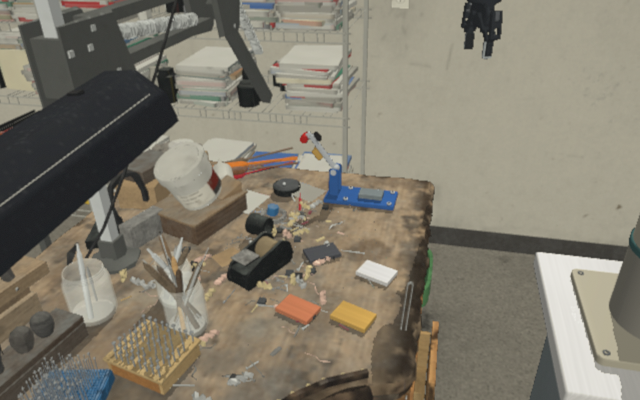

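The top view shows copper at (221,208), brass (220,253), silver (279,265), steel (299,211), fixture (412,230), tin (413,145) and tweezers (243,295). The side view agrees with this.

```bash
cat >> h.py <<'E'
def rect(im,seed,n,z,tol=40,r=30):
    x,y=seed; sub=np.zeros(im.shape[:2],np.uint8); ref=np.median(im[y-2:y+3,x-2:x+3].reshape(-1,3),0)
    m=(np.abs(im.astype(int)-ref).max(2)<tol).astype(np.uint8)
    w=np.zeros_like(m); w[y-r:y+r,x-r:x+r]=1; m=cv2.morphologyEx(m*w,cv2.MORPH_OPEN,np.ones((3,3),np.uint8))
    k,l,st,_=cv2.connectedComponentsWithStats(m); c,_=cv2.findContours((l==l[y,x]).astype(np.uint8),0,2)
    P=ray(n,max(c,key=len)[:,0,:],z); (a,b),(s,t),an=cv2.minAreaRect(P[:,:2].astype(np.float32))
    if s<t: s,t,an=t,s,an+90
    return np.round([a,b,s,t,(an+90)%180-90],1), ref
E
python3 - <<'E'
from h import *
f=np.load('top0.npz');im=f['im'];C=cloud('top',f['d'])
for k,s,z in(('cu',(221,208),8),('br',(220,253),8),('ag',(279,265),8),('fe',(299,211),8),('bed',(412,242),20)):
    for tol in (30,50): print(k,*rect(im,s,'top',z,tol),np.round(C[s[1],s[0]],1))
b=(im[...,2].astype(int)-im[...,0]>60)&(im[...,2]>110); w=np.zeros_like(b); w[185:275,385:435]=1; b&=w
z=C[...,2]; b&=(z<18)
c=np.argwhere(b)[:,::-1]; P=ray('top',c,10); print('base',cv2.minAreaRect(P[:,:2].astype(np.float32)),np.median(z[b]))
r=(im[...,0].astype(int)-im[...,1]>90); r[:140]=0;r[170:]=0;r[:,:415]=0;r[:,440:]=0
print('grip',np.median(C[r],0),r.sum()); print('tin',np.round(C[145,413],1),'bench',np.round(C[225,340],1))
vis=cv2.resize(im[120:310,180:460],None,fx=2.8,fy=2.8,interpolation=2); cv2.imwrite('pics/crop0.png',vis[:,:,::-1])
E
```

```text
cu [526.8  83.4  59.2  39.8 -19.8] [186. 111.  77.] [527.9  82.2   7.7]
cu [540.3  78.9  94.6  61.   -2.2] [186. 111.  77.] [527.9  82.2   7.7]
br [439.8  81.4  59.9  39.6 -20. ] [188. 144.  73.] [440.9  81.    8. ]
br [432.   83.  126.1  79.3  76.4] [188. 144.  73.] [440.9  81.    8. ]
ag [420.1 -32.2  58.2  38.8 -20.6] [207. 197. 190.] [419.8 -33.1   7.8]
ag [420.2 -32.4  59.9  39.8 -20.6] [207. 197. 190.] [419.8 -33.1   7.8]
fe [526.1 -67.6  65.1  42.2  33.3] [74. 73. 74.] [524.2 -69.4   7.4]
fe [543.5 -63.6 106.1  70.7  36. ] [74. 73. 74.] [524.2 -69.4   7.4]
bed [ 467.2 -284.5   49.    30.2    0.8] [116. 120. 119.] [ 467.1 -284.6   21.4]
bed [ 4.679e+02 -2.849e+02  5.110e+01  3.020e+01 -4.000e-01] [116. 120. 119.] [ 467.1 -284.6   21.4]
base ((489.60333251953125, -285.6536865234375), (67.10910034179688, 147.2681427001953), 88.06482696533203) 10.305375169359195
grip [ 610.76341449 -288.52903874  139.07599688] 90
tin [ 654.  -287.8   20. ] bench [ 4.987e+02 -1.493e+02 -4.000e-01]
```

View pics/crop0.png

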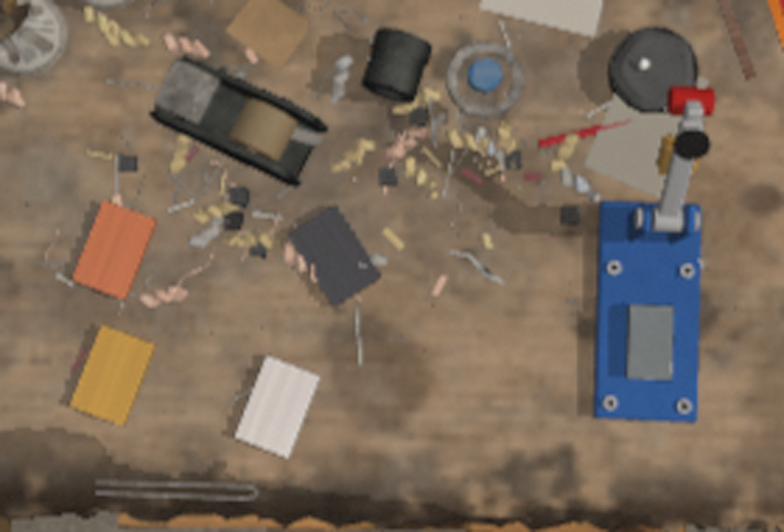

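The crop shows the same layout. The plates lie flat with sensible sizes of about 60x40, and the fixture yaw is about -1.7° at (467.5,-284.8). I'm moving above the copper plate now.

Emit:
arm_command(deltas=[{"dx":0.254,"dy":0.673,"dz":-0.05,"yaw":-44.7,"jaw":1},{"dx":0.254,"dy":0.673,"dz":-0.05,"yaw":-44.7,"jaw":1},{"dx":0.254,"dy":0.673,"dz":-0.05,"yaw":-44.7,"jaw":1},{"dx":0.254,"dy":0.673,"dz":-0.05,"yaw":-44.7,"jaw":1},{"dx":0.254,"dy":0.673,"dz":-0.05,"yaw":-44.7,"jaw":1},{"dx":0.254,"dy":0.673,"dz":-0.05,"yaw":-44.7,"jaw":1},{"dx":0.254,"dy":0.673,"dz":-0.05,"yaw":-44.7,"jaw":1},{"dx":0.254,"dy":0.673,"dz":-0.05,"yaw":-44.7,"jaw":1},{"dx":0.254,"dy":0.673,"dz":-0.05,"yaw":-44.7,"jaw":1},{"dx":0.254,"dy":0.673,"dz":-0.05,"yaw":-44.7,"jaw":1},{"dx":0.254,"dy":0.673,"dz":-0.05,"yaw":-44.7,"jaw":1},{"dx":0.254,"dy":0.673,"dz":-0.05,"yaw":-44.7,"jaw":1},{"dx":0.254,"dy":0.673,"dz":-0.05,"yaw":-44.7,"jaw":1},{"dx":0.254,"dy":0.673,"dz":-0.05,"yaw":-44.7,"jaw":1},{"dx":0.254,"dy":0.673,"dz":-0.05,"yaw":-44.7,"jaw":1},{"dx":0.254,"dy":0.673,"dz":-0.05,"yaw":-44.7,"jaw":1},{"dx":0.254,"dy":0.673,"dz":-0.05,"yaw":-44.7,"jaw":1},{"dx":0.254,"dy":0.673,"dz":-0.05,"yaw":-44.7,"jaw":1},{"dx":0.254,"dy":0.673,"dz":-0.05,"yaw":-44.7,"jaw":1},{"dx":0.254,"dy":0.673,"dz":-0.05,"yaw":-44.7,"jaw":1}])

```text
clock: 2.1
eef_pos: [527.1, 81.9, 160.3]
tool_rot: [3.141, -0.0, -0.349]
force: [-0.2, 0.2, 0.0]
width: 85.3
gripper_force: 0.0
```

Run:
```python
from h import *
f=np.load('top0.npz');im=f['im']
for tol in (12,16,20,25):
    print(rect(im,(302,215),'top',8,tol,26))
```

```text
(array([525.1, -69. ,  61.2,  39. ,  32.6]), array([74., 73., 75.]))
(array([524.9, -68.5,  61.3,  40.1,  32.8]), array([74., 73., 75.]))
(array([525.7, -68.3,  63.1,  40.1,  31.8]), array([74., 73., 75.]))
(array([526.1, -68.1,  65. ,  40.5,  32.5]), array([74., 73., 75.]))
```

Emit:
arm_command(deltas=[{"dz":-0.05,"jaw":1},{"dz":-0.1,"jaw":1},{"dz":-0.13,"jaw":1},{"dz":-0.148,"jaw":1},{"dz":-0.155,"jaw":1},{"dz":-0.159,"jaw":1},{"dz":-0.159,"jaw":1},{"dz":-0.159,"jaw":0.6},{"dz":-0.159,"jaw":0.3},{"dz":-0.159,"jaw":0.3},{"dz":-0.159,"jaw":0.3},{"dz":-0.159,"jaw":0.3},{"dz":-0.159,"jaw":0.3},{"dz":-0.159,"jaw":0.3}])

```text
invalid input at $.deltas[0]: expected keys dx, dy, dz, yaw, jaw
```

Emit:
arm_command(deltas=[{"dx":0,"dy":0,"yaw":0,"dz":-0.05,"jaw":1},{"dx":0,"dy":0,"yaw":0,"dz":-0.1,"jaw":1},{"dx":0,"dy":0,"yaw":0,"dz":-0.13,"jaw":1},{"dx":0,"dy":0,"yaw":0,"dz":-0.148,"jaw":1},{"dx":0,"dy":0,"yaw":0,"dz":-0.155,"jaw":1},{"dx":0,"dy":0,"yaw":0,"dz":-0.159,"jaw":1},{"dx":0,"dy":0,"yaw":0,"dz":-0.159,"jaw":1},{"dx":0,"dy":0,"yaw":0,"dz":-0.159,"jaw":0.3},{"dx":0,"dy":0,"yaw":0,"dz":-0.159,"jaw":0.3},{"dx":0,"dy":0,"yaw":0,"dz":-0.159,"jaw":0.3},{"dx":0,"dy":0,"yaw":0,"dz":-0.159,"jaw":0.3},{"dx":0,"dy":0,"yaw":0,"dz":-0.159,"jaw":0.3},{"dx":0,"dy":0,"yaw":0,"dz":-0.159,"jaw":0.3},{"dx":0,"dy":0,"yaw":0,"dz":-0.159,"jaw":0.3}])

```text
clock: 3.5
eef_pos: [527.3, 83.2, 1.1]
tool_rot: [-3.142, -0.0, -0.346]
force: [-0.3, -0.7, -0.3]
width: 25.7
gripper_force: 0.0
```

Run:
```python
from h import *
im,d=grab('side','s1'); v=cv2.resize(im[230:370,210:410],None,fx=3,fy=3,interpolation=2); cv2.imwrite('pics/s1c.png',v[:,:,::-1])
```

```text
(no output)
```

View pics/s1c.png

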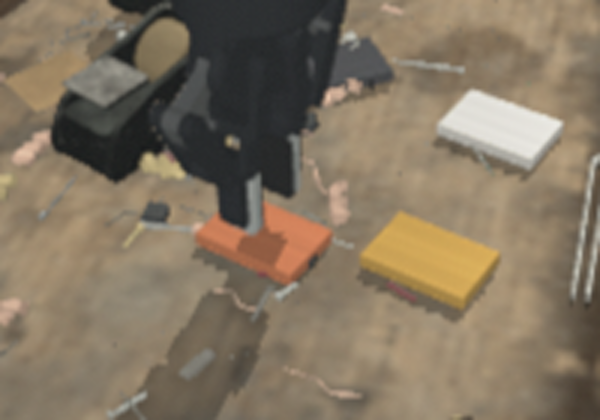

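The view shows the fingers shut to 26 mm with their tips just above the copper plate. They sit well behind the TCP when open. I'll open to about 47 mm and measure the tip height.

Emit:
arm_command(deltas=[{"dx":0,"dy":0,"yaw":0,"dz":0,"jaw":0.56},{"dx":0,"dy":0,"yaw":0,"dz":0,"jaw":0.56},{"dx":0,"dy":0,"yaw":0,"dz":0,"jaw":0.56},{"dx":0,"dy":0,"yaw":0,"dz":0,"jaw":0.56}])

```text
clock: 3.95
eef_pos: [527.2, 83.2, 1.1]
tool_rot: [3.142, 0.0, -0.346]
force: [-0.2, -0.8, 0.4]
width: 47.4
gripper_force: 0.0
```

Run:
```python
from h import *
im,d=grab('side','s2'); C=cloud('side',d); s=read_state(); e=s['eef_pos'];print(e,s['width'])
a=-0.346; R=np.array([[np.cos(a),np.sin(a)],[-np.sin(a),np.cos(a)]])
L=(C[...,:2]-e[:2])@R.T
m=(abs(L[...,0])<14)&(abs(L[...,1])<60)&(C[...,2]>2)&(C[...,2]<60)&(d>0)&(im.max(2)<110)
for sg in(1,-1):
    for lo in range(2,40,4):
        q=m&(L[...,1]*sg>0)&(C[...,2]>=lo)&(C[...,2]<lo+4)
        if q.sum(): print(sg,lo,q.sum(),L[q].min(0).round(),L[q].max(0).round())
```

```text
[527.20591926  83.21667284   1.07464199] 48.03835957505224
1 22 2 [ 2. 31.] [ 6. 31.]
1 26 1 [-5. 30.] [-5. 30.]
1 30 12 [-7. 31.] [ 6. 37.]
1 34 20 [-7. 31.] [ 7. 38.]
1 38 20 [-8. 31.] [ 7. 39.]
-1 22 9 [ -8. -25.] [  5. -23.]
-1 26 18 [-12. -25.] [ 10. -22.]
-1 30 32 [-12. -25.] [ 10. -22.]
-1 34 22 [-12. -25.] [ 11. -22.]
-1 38 29 [-11. -26.] [ 10. -22.]
```

Run:
```python
from h import *
f=np.load('s2.npz');im=f['im'];d=f['d'];C=cloud('side',d);e=np.array([527.2,83.2])
a=-0.346; R=np.array([[np.cos(a),np.sin(a)],[-np.sin(a),np.cos(a)]])
L=(C[...,:2]-e)@R.T
m=(abs(L[...,0])<14)&(abs(L[...,1])<42)&(C[...,2]>-5)&(C[...,2]<40)&(d>0)
for lo in range(-2,30,3):
    for sg in (1,-1):
        q=m&(L[...,1]*sg>19)&(C[...,2]>=lo)&(C[...,2]<lo+3)
        if q.sum(): print(sg,lo,q.sum(),L[q].min(0).round(),L[q].max(0).round(),im[q].mean(0).round())
v=cv2.resize(im[240:350,240:390],None,fx=4,fy=4,interpolation=2); cv2.imwrite('pics/s2c.png',v[:,:,::-1])
```

```text
1 -2 154 [-14.  19.] [14. 42.] [124. 109.  92.]
-1 -2 94 [-14. -42.] [ 13. -26.] [140. 127. 108.]
1 1 30 [-13.  20.] [14. 41.] [152. 105.  80.]
-1 1 5 [-12. -40.] [ 13. -26.] [138. 128. 110.]
1 4 30 [-14.  19.] [12. 23.] [169. 106.  75.]
1 7 11 [-11.  19.] [11. 23.] [178. 112.  80.]
1 22 4 [-7. 30.] [ 6. 31.] [118. 100.  91.]
-1 22 4 [ -8. -24.] [  1. -23.] [59. 56. 52.]
1 25 6 [-10.  27.] [-5. 32.] [133. 126. 119.]
-1 25 15 [-10. -25.] [  8. -22.] [46. 46. 45.]
1 28 8 [-11.  26.] [-6. 34.] [126. 114. 106.]
-1 28 16 [-12. -28.] [ 10. -22.] [51. 52. 52.]
```

View pics/s2c.png

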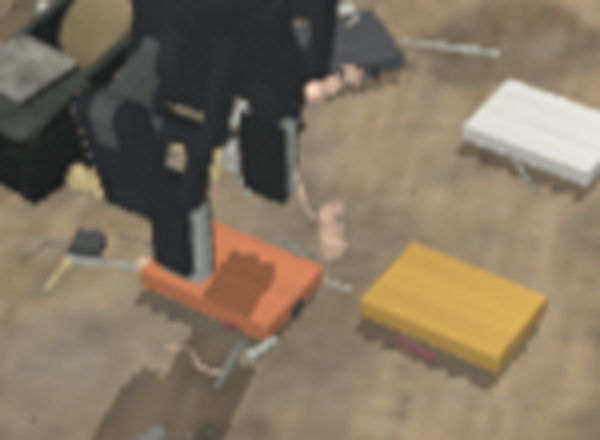

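The tips sit at about z 21–22, which is 20 mm behind the reported TCP at this opening. I'll lower by 14 mm and measure again.

Emit:
arm_command(deltas=[{"dx":0,"dy":0,"yaw":0,"dz":-0.004,"jaw":0.62},{"dx":0,"dy":0,"yaw":0,"dz":-0.008,"jaw":0.62},{"dx":0,"dy":0,"yaw":0,"dz":-0.012,"jaw":0.62},{"dx":0,"dy":0,"yaw":0,"dz":-0.014,"jaw":0.62},{"dx":0,"dy":0,"yaw":0,"dz":-0.014,"jaw":0.62}])

```text
clock: 4.5
eef_pos: [526.9, 83.2, -13.4]
tool_rot: [3.141, 0.001, -0.346]
force: [-0.2, -0.0, -0.4]
width: 52.9
gripper_force: 0.0
```

```bash
cat >> h.py <<'E'
def tips(tag):
    im,d=grab('side',tag); C=cloud('side',d); s=read_state(); e=s['eef_pos']; a=s['tool_rot'][2]
    R=np.array([[np.cos(a),np.sin(a)],[-np.sin(a),np.cos(a)]]); L=(C[...,:2]-e[:2])@R.T
    print(e.round(1),s['width'],s['force'].round(1))
    m=(abs(L[...,0])<14)&(abs(L[...,1])<45)&(C[...,2]>-5)&(C[...,2]<60)&(d>0)
    for lo in range(-2,30,3):
      for sg in (1,-1):
        q=m&(L[...,1]*sg>17)&(C[...,2]>=lo)&(C[...,2]<lo+3)
        if q.sum(): print(sg,lo,q.sum(),L[q].min(0).round(),L[q].max(0).round(),im[q].mean(0).round())
    return im,d
E
python3 -c "
from h import *
im,d=tips('s3'); v=cv2.resize(im[240:350,240:390],None,fx=4,fy=4,interpolation=2); cv2.imwrite('pics/s3c.png',v[:,:,::-1])"
```

```text
[527.   83.1 -13.1] 52.859058201112134 [-0.1  0.2  0.1]
1 -2 161 [-14.  21.] [14. 45.] [125. 114.  97.]
-1 -2 102 [-14. -45.] [ 14. -25.] [134. 123. 105.]
1 1 12 [-14.  20.] [-4. 43.] [156. 108.  82.]
-1 1 4 [-13. -44.] [  2. -25.] [164. 145. 126.]
1 4 15 [-14.  17.] [-5. 43.] [151.  97.  71.]
-1 4 9 [-14. -45.] [ 12. -17.] [160. 127. 104.]
1 7 4 [-14.  18.] [-2. 33.] [134.  95.  74.]
-1 7 3 [-12. -44.] [  4. -18.] [155. 133. 113.]
1 10 8 [-11.  31.] [ 4. 35.] [119. 117. 111.]
-1 10 11 [ -9. -29.] [  7. -25.] [55. 54. 50.]
1 13 6 [-11.  29.] [-7. 34.] [135. 131. 125.]
-1 13 22 [-11. -32.] [  9. -25.] [51. 51. 49.]
1 16 17 [-12.  28.] [ 6. 39.] [92. 92. 89.]
-1 16 18 [-12. -33.] [ 11. -24.] [62. 62. 60.]
1 19 17 [-12.  28.] [ 6. 40.] [88. 88. 85.]
-1 19 21 [-13. -32.] [ 11. -25.] [56. 56. 55.]
1 22 24 [-13.  29.] [ 6. 41.] [68. 70. 70.]
-1 22 20 [-12. -32.] [  9. -24.] [64. 64. 62.]
1 25 22 [-12.  27.] [ 7. 41.] [74. 73. 72.]
-1 25 22 [-12. -39.] [  8. -24.] [59. 60. 59.]
1 28 24 [-12.  27.] [ 6. 41.] [77. 79. 78.]
-1 28 23 [-12. -40.] [ 10. -25.] [59. 60. 58.]
```

View pics/s3c.png

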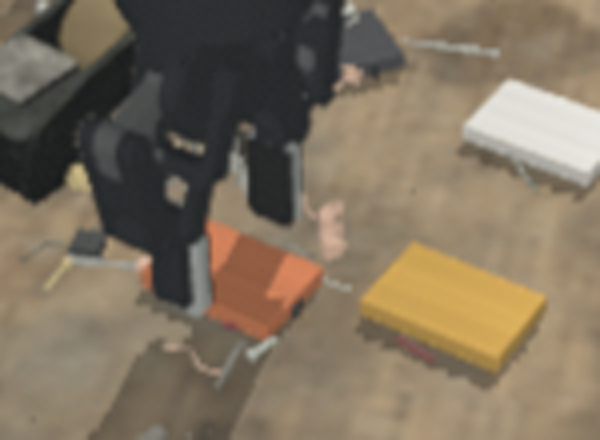

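The tips are now beside the copper plate at about z 9. I'll lower 4 mm more and close.

Emit:
arm_command(deltas=[{"dx":0,"dy":0,"yaw":0,"dz":-0.004,"jaw":0.62},{"dx":0,"dy":0,"yaw":0,"dz":-0.004,"jaw":0.62},{"dx":0,"dy":0,"yaw":0,"dz":-0.004,"jaw":0.3},{"dx":0,"dy":0,"yaw":0,"dz":-0.004,"jaw":0.3},{"dx":0,"dy":0,"yaw":0,"dz":-0.004,"jaw":0.3},{"dx":0,"dy":0,"yaw":0,"dz":-0.004,"jaw":0.3},{"dx":0,"dy":0,"yaw":0,"dz":-0.004,"jaw":0.3},{"dx":0,"dy":0,"yaw":0,"dz":-0.004,"jaw":0.3}])

```text
clock: 5.35
eef_pos: [527.2, 83.2, -16.4]
tool_rot: [-3.141, -0.0, -0.346]
force: [-1.5, -0.6, 6.1]
width: 36.4
gripper_force: 59.6
```

```bash
python3 -c "
from h import *
s=read_state();print(s['eef_pos'],s['width'],s['force'],s['gripper_force'],s['tool_rot'])"
```

```text
[527.23144028  83.20910462 -16.40351503] 36.4029409722876 [-1.50308377 -0.578601    6.12528676] 59.644421339035034 [-3.14141980e+00 -9.74606929e-05 -3.46479619e-01]
```

Emit:
arm_command(deltas=[{"dx":0,"dy":0,"yaw":0,"dz":0.01,"jaw":0.3},{"dx":0,"dy":0,"yaw":0,"dz":0.03,"jaw":0.3},{"dx":0,"dy":0,"yaw":0,"dz":0.06,"jaw":0.3},{"dx":0,"dy":0,"yaw":0,"dz":0.08,"jaw":0.3},{"dx":0,"dy":0,"yaw":0,"dz":0.08,"jaw":0.3},{"dx":0,"dy":0,"yaw":0,"dz":0.08,"jaw":0.3}])

```text
clock: 5.95
eef_pos: [527.2, 83.4, 63.3]
tool_rot: [-3.141, -0.0, -0.346]
force: [-0.5, 0.5, -2.9]
width: 36.4
gripper_force: 60.3
```

```bash
python3 -c "
from h import *
im,d=grab('side','s4'); v=cv2.resize(im[180:350,220:390],None,fx=3.5,fy=3.5,interpolation=2); cv2.imwrite('pics/s4c.png',v[:,:,::-1])
C=cloud('side',d); r=im.astype(int); m=(r[...,0]-r[...,1]>50)&(r[...,1]-r[...,2]<60)&(d>0)&(C[...,2]>30)&(C[...,2]<120)
P=C[m]; print(len(P),P.min(0),P.max(0),np.percentile(P,[5,50,95],0))
s=read_state();print(s['eef_pos'],s['width'],s['force'])
"
```

```text
562 [  492.40888572 -1284.68713743    30.7167756 ] [810.98781322 112.98886296 118.18201201] [[ 497.33251014 -348.63026904   35.63327237]
 [ 516.68905461   87.73008549   86.3568681 ]
 [ 759.05054915  109.74034873  105.95720668]]
[526.57729931  83.28411496  62.55991286] 36.12709322397842 [-0.4752931  -0.74553076 -1.77498882]
```

View pics/s4c.png

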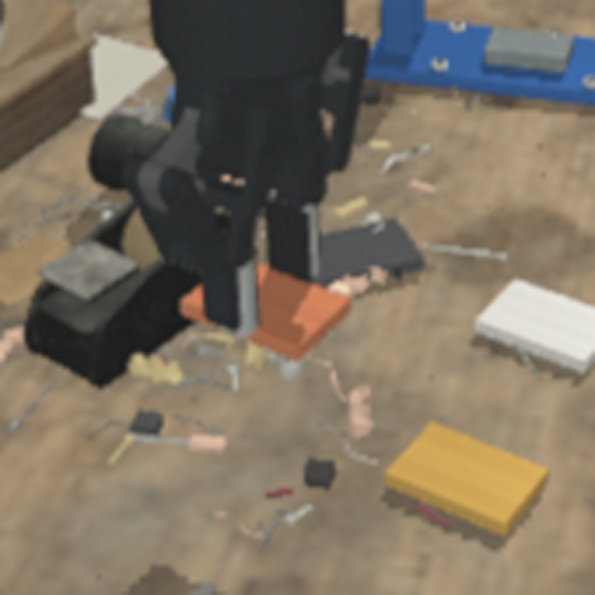

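The copper plate is held level. Next I'm carrying it over the bed.

Emit:
arm_command(deltas=[{"dx":-0.005,"dy":-0.03,"dz":0.0,"yaw":2,"jaw":0.3},{"dx":-0.0115,"dy":-0.07,"dz":0.0,"yaw":4,"jaw":0.3},{"dx":-0.018,"dy":-0.11,"dz":0.0,"yaw":6,"jaw":0.3},{"dx":-0.0244,"dy":-0.15,"dz":0.0,"yaw":8,"jaw":0.3},{"dx":-0.031,"dy":-0.19,"dz":0.0,"yaw":10,"jaw":0.3},{"dx":-0.0374,"dy":-0.23,"dz":0.0,"yaw":12,"jaw":0.3},{"dx":-0.044,"dy":-0.27,"dz":0.0,"yaw":14,"jaw":0.3},{"dx":-0.05,"dy":-0.31,"dz":0.0,"yaw":16,"jaw":0.3},{"dx":-0.0565,"dy":-0.35,"dz":0.0,"yaw":18.1,"jaw":0.3},{"dx":-0.0597,"dy":-0.368,"dz":0.0,"yaw":18.1,"jaw":0.3},{"dx":-0.0597,"dy":-0.368,"dz":0.0,"yaw":18.1,"jaw":0.3},{"dx":-0.0597,"dy":-0.368,"dz":-0.02,"yaw":18.1,"jaw":0.3},{"dx":-0.0597,"dy":-0.368,"dz":-0.04,"yaw":18.1,"jaw":0.3},{"dx":-0.0597,"dy":-0.368,"dz":-0.048,"yaw":18.1,"jaw":0.3},{"dx":-0.0597,"dy":-0.368,"dz":-0.053,"yaw":18.1,"jaw":0.3},{"dx":-0.0597,"dy":-0.368,"dz":-0.053,"yaw":18.1,"jaw":0.3},{"dx":-0.0597,"dy":-0.368,"dz":-0.053,"yaw":18.1,"jaw":0.3}])

```text
clock: 7.7
eef_pos: [467.9, -284.7, 10.5]
tool_rot: [3.141, -0.001, -0.03]
force: [0.1, -0.4, -1.6]
width: 36.6
gripper_force: 60.4
```

```bash
python3 -c "
from h import *
s=read_state();print(s['eef_pos'],s['width'],s['force'],s['tool_rot'])
im,d=grab('side','s5'); v=cv2.resize(im[130:230,290:430],None,fx=5,fy=5,interpolation=2); cv2.imwrite('pics/s5c.png',v[:,:,::-1])
C=cloud('side',d); r=im.astype(int); m=(r[...,0]-r[...,1]>40)&(d>0)&(C[...,2]>15)&(C[...,2]<45)&(abs(C[...,0]-467)<50)&(abs(C[...,1]+284)<40)
P=C[m]; print(len(P),P.min(0),P.max(0))
"
```

```text
[ 467.93884062 -284.6706521    10.47336209] 36.6005964577575 [ 0.05230416 -0.37250159 -1.64040255] [ 3.14140048e+00 -5.74816753e-04 -3.01694649e-02]
199 [ 437.03599798 -305.08248116   19.43261353] [ 496.94590511 -261.62787593   42.13955884]
```

View pics/s5c.png

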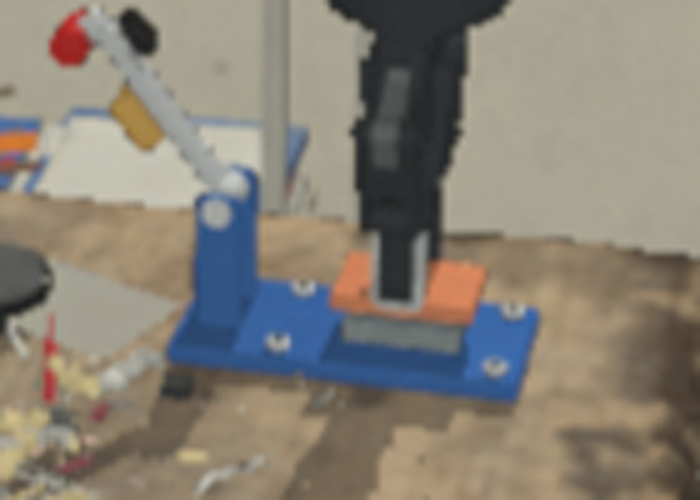

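The copper plate hangs squarely over the bed, spanning x 437–497 and y -305 to -262. I'll lower 6 mm and release.

Emit:
arm_command(deltas=[{"dx":0,"dy":0,"yaw":0,"dz":-0.003,"jaw":0.3},{"dx":0,"dy":0,"yaw":0,"dz":-0.005,"jaw":0.3},{"dx":0,"dy":0,"yaw":0,"dz":-0.006,"jaw":0.3},{"dx":0,"dy":0,"yaw":0,"dz":-0.006,"jaw":0.3},{"dx":0,"dy":0,"yaw":0,"dz":-0.006,"jaw":0.3}])

```text
clock: 8.25
eef_pos: [467.5, -284.8, 4.1]
tool_rot: [3.142, -0.0, -0.031]
force: [0.4, 0.6, -2.6]
width: 36.5
gripper_force: 60.4
```

Emit:
arm_command(deltas=[{"dx":0,"dy":0,"yaw":0,"dz":-0.001,"jaw":0.3},{"dx":0,"dy":0,"yaw":0,"dz":-0.001,"jaw":0.3},{"dx":0,"dy":0,"yaw":0,"dz":-0.001,"jaw":0.7},{"dx":0,"dy":0,"yaw":0,"dz":-0.001,"jaw":0.7},{"dx":0,"dy":0,"yaw":0,"dz":-0.001,"jaw":0.7},{"dx":0,"dy":0,"yaw":0,"dz":-0.001,"jaw":0.7},{"dx":0,"dy":0,"yaw":0,"dz":0.02,"jaw":0.7},{"dx":0,"dy":0,"yaw":0,"dz":0.06,"jaw":0.7},{"dx":0,"dy":0,"yaw":0,"dz":0.09,"jaw":0.7},{"dx":-0.0277,"dy":0.366,"yaw":-18.3,"dz":0.09,"jaw":0.7},{"dx":-0.0277,"dy":0.366,"yaw":-18.3,"dz":0.09,"jaw":0.7},{"dx":-0.0277,"dy":0.366,"yaw":-18.3,"dz":0.09,"jaw":0.7},{"dx":-0.0277,"dy":0.366,"yaw":-18.3,"dz":0.09,"jaw":0.7},{"dx":-0.0277,"dy":0.366,"yaw":-18.3,"dz":0.09,"jaw":0.7},{"dx":-0.0277,"dy":0.366,"yaw":-18.3,"dz":0.09,"jaw":0.7},{"dx":-0.0277,"dy":0.366,"yaw":-18.3,"dz":0.09,"jaw":0.7},{"dx":-0.0277,"dy":0.366,"yaw":-18.3,"dz":0.09,"jaw":0.7},{"dx":-0.0277,"dy":0.366,"yaw":-18.3,"dz":0.09,"jaw":0.7},{"dx":-0.0277,"dy":0.366,"yaw":-18.3,"dz":0.09,"jaw":0.7}])

```text
clock: 10.15
eef_pos: [439.9, 80.9, 94.1]
tool_rot: [3.141, -0.0, -0.349]
force: [0.2, -0.4, 0.1]
width: 60.0
gripper_force: 0.0
```

Run:
```python
from h import *
im,d=grab('top','t1'); C=cloud('top',d)
p=camera_params('top')
for s in [(412,240)]:
    print(np.round(C[s[1],s[0]],1))
    for tol in(25,35,45): print(rect(im,s,'top',28,tol))
print(rect(im,(279,265),'top',8,40))
```

```text
[ 470.7 -283.4   28. ]
(array([ 4.669e+02, -2.853e+02,  5.640e+01,  3.750e+01, -2.000e-01]), array([185., 110.,  77.]))
(array([ 4.662e+02, -2.853e+02,  5.800e+01,  3.750e+01, -2.000e-01]), array([185., 110.,  77.]))
(array([ 4.662e+02, -2.853e+02,  5.850e+01,  3.750e+01, -2.000e-01]), array([185., 110.,  77.]))
(array([420.2, -32.4,  59.9,  39.2, -20.6]), array([203., 194., 187.]))
```

Copper sits flat on the bed, within 1 mm. Next is the brass plate.

Emit:
arm_command(deltas=[{"dx":0,"dy":0,"yaw":0,"dz":-0.04,"jaw":0.7},{"dx":0,"dy":0,"yaw":0,"dz":-0.08,"jaw":0.7},{"dx":0,"dy":0,"yaw":0,"dz":-0.1,"jaw":0.65},{"dx":0,"dy":0,"yaw":0,"dz":-0.107,"jaw":0.65},{"dx":0,"dy":0,"yaw":0,"dz":-0.111,"jaw":0.65},{"dx":0,"dy":0,"yaw":0,"dz":-0.111,"jaw":0.65},{"dx":0,"dy":0,"yaw":0,"dz":-0.111,"jaw":0.3},{"dx":0,"dy":0,"yaw":0,"dz":-0.111,"jaw":0.3},{"dx":0,"dy":0,"yaw":0,"dz":-0.111,"jaw":0.3},{"dx":0,"dy":0,"yaw":0,"dz":-0.111,"jaw":0.3},{"dx":0,"dy":0,"yaw":0,"dz":-0.111,"jaw":0.3},{"dx":0,"dy":0,"yaw":0,"dz":-0.111,"jaw":0.3},{"dx":0,"dy":0,"yaw":0,"dz":-0.1,"jaw":0.3},{"dx":0,"dy":0,"yaw":0,"dz":-0.07,"jaw":0.3},{"dx":0,"dy":0,"yaw":0,"dz":-0.03,"jaw":0.3},{"dx":0,"dy":0,"yaw":0,"dz":-0.011,"jaw":0.3},{"dx":0,"dy":0,"yaw":0,"dz":-0.011,"jaw":0.3}])

```text
clock: 11.9
eef_pos: [441.5, 81.6, 85.3]
tool_rot: [-3.139, -0.004, -0.349]
force: [0.4, -0.0, -1.6]
width: 35.7
gripper_force: 60.3
```

Emit:
arm_command(deltas=[{"dx":0.0025,"dy":-0.03,"dz":0,"yaw":2,"jaw":0.3},{"dx":0.0053,"dy":-0.07,"dz":0,"yaw":4,"jaw":0.3},{"dx":0.0083,"dy":-0.11,"dz":0,"yaw":6,"jaw":0.3},{"dx":0.0113,"dy":-0.15,"dz":0,"yaw":8,"jaw":0.3},{"dx":0.0144,"dy":-0.19,"dz":0,"yaw":10,"jaw":0.3},{"dx":0.0174,"dy":-0.23,"dz":0,"yaw":12,"jaw":0.3},{"dx":0.0204,"dy":-0.27,"dz":0,"yaw":14,"jaw":0.3},{"dx":0.0235,"dy":-0.31,"dz":0,"yaw":16,"jaw":0.3},{"dx":0.0265,"dy":-0.35,"dz":0,"yaw":18.3,"jaw":0.3},{"dx":0.0277,"dy":-0.366,"dz":0,"yaw":18.3,"jaw":0.3},{"dx":0.0277,"dy":-0.366,"dz":-0.02,"yaw":18.3,"jaw":0.3},{"dx":0.0277,"dy":-0.366,"dz":-0.05,"yaw":18.3,"jaw":0.3},{"dx":0.0277,"dy":-0.366,"dz":-0.062,"yaw":18.3,"jaw":0.3},{"dx":0.0277,"dy":-0.366,"dz":-0.067,"yaw":18.3,"jaw":0.3},{"dx":0.0277,"dy":-0.366,"dz":-0.07,"yaw":18.3,"jaw":0.3},{"dx":0.0277,"dy":-0.366,"dz":-0.071,"yaw":18.3,"jaw":0.3},{"dx":0.0277,"dy":-0.366,"dz":-0.0715,"yaw":18.3,"jaw":0.3},{"dx":0.0277,"dy":-0.366,"dz":-0.0715,"yaw":18.3,"jaw":0.3},{"dx":0.0277,"dy":-0.366,"dz":-0.0715,"yaw":18.3,"jaw":0.3}])

```text
clock: 13.8
eef_pos: [467.9, -284.9, 12.1]
tool_rot: [3.141, -0.001, -0.03]
force: [-0.1, -0.1, -1.6]
width: 36.2
gripper_force: 60.5
```

```bash
python3 -c "
from h import *
s=read_state();print(s['eef_pos'],s['force'],s['tool_rot'])
im,d=grab('side','s6'); v=cv2.resize(im[130:230,290:430],None,fx=5,fy=5,interpolation=2); cv2.imwrite('pics/s6c.png',v[:,:,::-1])
"
```

```text
[ 467.91715536 -284.86878439   12.13748191] [-0.07162872 -0.0796577  -1.60220747] [ 3.14118713e+00 -8.75234468e-04 -3.02813336e-02]
```

View pics/s6c.png

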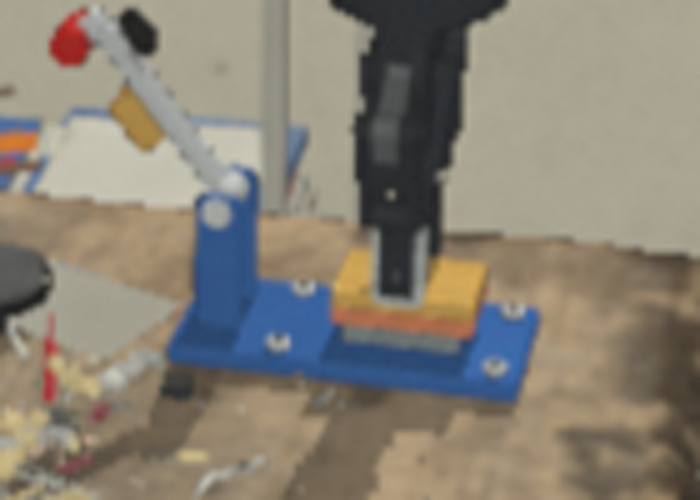

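Brass sits flush over the copper. I'll release it and move to the silver plate.

Emit:
arm_command(deltas=[{"dx":0,"dy":0,"yaw":0,"dz":-0.001,"jaw":0.3},{"dx":0,"dy":0,"yaw":0,"dz":-0.001,"jaw":0.3},{"dx":0,"dy":0,"yaw":0,"dz":-0.001,"jaw":0.7},{"dx":0,"dy":0,"yaw":0,"dz":-0.001,"jaw":0.7},{"dx":0,"dy":0,"yaw":0,"dz":-0.001,"jaw":0.7},{"dx":0,"dy":0,"yaw":0,"dz":-0.001,"jaw":0.7},{"dx":0,"dy":0,"yaw":0,"dz":0.02,"jaw":0.7},{"dx":0,"dy":0,"yaw":0,"dz":0.05,"jaw":0.7},{"dx":0,"dy":0,"yaw":0,"dz":0.083,"jaw":0.7},{"dx":-0.0474,"dy":0.2525,"yaw":-18.9,"dz":0.083,"jaw":0.7},{"dx":-0.0474,"dy":0.2525,"yaw":-18.9,"dz":0.083,"jaw":0.7},{"dx":-0.0474,"dy":0.2525,"yaw":-18.9,"dz":0.083,"jaw":0.7},{"dx":-0.0474,"dy":0.2525,"yaw":-18.9,"dz":0.083,"jaw":0.7},{"dx":-0.0474,"dy":0.2525,"yaw":-18.9,"dz":0.083,"jaw":0.7},{"dx":-0.0474,"dy":0.2525,"yaw":-18.9,"dz":0.083,"jaw":0.7},{"dx":-0.0474,"dy":0.2525,"yaw":-18.9,"dz":0.083,"jaw":0.7},{"dx":-0.0474,"dy":0.2525,"yaw":-18.9,"dz":0.083,"jaw":0.7}])

```text
clock: 15.55
eef_pos: [420.9, -33.6, 94.8]
tool_rot: [3.141, -0.002, -0.361]
force: [-0.0, -1.2, 0.8]
width: 59.8
gripper_force: 0.0
```

Run:
```python
from h import *
im,d=grab('top','t2'); C=cloud('top',d)
s=(412,240); print(np.round(C[s[1],s[0]],1))
for tol in(30,45): print(rect(im,s,'top',36,tol))
print(read_state()['eef_pos'])
```

```text
[ 470.4 -282.    35.4]
(array([ 466.8, -284.7,   56.4,   38.8,   -0.5]), array([183., 141.,  71.]))
(array([ 466.6, -284.7,   59.3,   38.8,   -0.5]), array([183., 141.,  71.]))
[420.89657425 -34.21339581  94.82456789]
```

Emit:
arm_command(deltas=[{"dx":0,"dy":0,"yaw":0,"dz":-0.03,"jaw":0.7},{"dx":0,"dy":0,"yaw":0,"dz":-0.07,"jaw":0.7},{"dx":0,"dy":0,"yaw":0,"dz":-0.1,"jaw":0.65},{"dx":0,"dy":0,"yaw":0,"dz":-0.107,"jaw":0.65},{"dx":0,"dy":0,"yaw":0,"dz":-0.1115,"jaw":0.65},{"dx":0,"dy":0,"yaw":0,"dz":-0.1115,"jaw":0.65},{"dx":0,"dy":0,"yaw":0,"dz":-0.1115,"jaw":0.3},{"dx":0,"dy":0,"yaw":0,"dz":-0.1115,"jaw":0.3},{"dx":0,"dy":0,"yaw":0,"dz":-0.1115,"jaw":0.3},{"dx":0,"dy":0,"yaw":0,"dz":-0.1115,"jaw":0.3},{"dx":0,"dy":0,"yaw":0,"dz":-0.1115,"jaw":0.3},{"dx":0,"dy":0,"yaw":0,"dz":-0.1115,"jaw":0.3}])

```text
clock: 16.8
eef_pos: [424.7, -32.6, -11.6]
tool_rot: [3.139, 0.01, -0.36]
force: [0.1, -0.8, -0.4]
width: 25.6
gripper_force: 0.0
```

The inner reach limit stopped the tool at z -11.6, so the fingers shut above the silver plate. I'll raise and grip it 15 mm farther out along its length instead.

Emit:
arm_command(deltas=[{"dx":0,"dy":0,"yaw":0,"dz":0.02,"jaw":0.3},{"dx":0,"dy":0,"yaw":0,"dz":0.06,"jaw":0.65},{"dx":0.014,"dy":-0.0053,"yaw":0,"dz":0.06,"jaw":0.65},{"dx":0.014,"dy":-0.0053,"yaw":0,"dz":0.06,"jaw":0.65},{"dx":0.014,"dy":-0.0053,"yaw":0,"dz":0.06,"jaw":0.65},{"dx":0.014,"dy":-0.0053,"yaw":0,"dz":0.06,"jaw":0.65}])

```text
clock: 17.4
eef_pos: [437.3, -37.5, 47.6]
tool_rot: [3.139, 0.012, -0.361]
force: [-0.4, -0.2, -0.0]
width: 55.7
gripper_force: 0.0
```

Run:
```python
from h import *
im,d=grab('side','s7'); C=cloud('side',d); s=read_state(); print(s['eef_pos'],s['tool_rot'])
m=(im.min(2)>150)&(abs(C[...,0]-420)<55)&(abs(C[...,1]+32)<50)&(C[...,2]>5)&(C[...,2]<12)
print(m.sum(),cv2.minAreaRect(C[m][:,:2].astype(np.float32)))
f=np.load('s2.npz');im=f['im'];C=cloud('side',f['d'])
m=(im.min(2)>150)&(abs(C[...,0]-420)<55)&(abs(C[...,1]+32)<50)&(C[...,2]>5)&(C[...,2]<12)
print(m.sum(),cv2.minAreaRect(C[m][:,:2].astype(np.float32)))
```

```text
[437.31983825 -37.64361644  47.6240182 ] [ 3.13865911  0.01225193 -0.36079991]
531 ((420.17706298828125, -30.472225189208984), (43.07257080078125, 60.60517120361328), 69.46752166748047)
533 ((420.4288330078125, -30.1694393157959), (42.515682220458984, 60.84053421020508), 69.65452575683594)
```

Emit:
arm_command(deltas=[{"dx":-0.002,"dy":-0.0005,"yaw":0,"dz":-0.03,"jaw":0.65},{"dx":-0.002,"dy":-0.0005,"yaw":0,"dz":-0.05,"jaw":0.65},{"dx":-0.002,"dy":-0.0005,"yaw":0,"dz":-0.058,"jaw":0.65},{"dx":-0.002,"dy":-0.0005,"yaw":0,"dz":-0.0645,"jaw":0.65},{"dx":-0.002,"dy":-0.0005,"yaw":0,"dz":-0.0645,"jaw":0.65},{"dx":-0.002,"dy":-0.0005,"yaw":0,"dz":-0.0645,"jaw":0.65}])

```text
clock: 18.05
eef_pos: [436.4, -38.6, -16.2]
tool_rot: [3.139, 0.01, -0.361]
force: [0.3, -0.9, 0.3]
width: 55.7
gripper_force: 0.0
```

Emit:
arm_command(deltas=[{"dx":0,"dy":0,"yaw":0,"dz":-0.0005,"jaw":0.3},{"dx":0,"dy":0,"yaw":0,"dz":-0.0005,"jaw":0.3},{"dx":0,"dy":0,"yaw":0,"dz":-0.0005,"jaw":0.3},{"dx":0,"dy":0,"yaw":0,"dz":-0.0005,"jaw":0.3},{"dx":0,"dy":0,"yaw":0,"dz":-0.0005,"jaw":0.3},{"dx":0,"dy":0,"yaw":0,"dz":-0.0005,"jaw":0.3}])

```text
clock: 18.65
eef_pos: [436.9, -38.5, -15.8]
tool_rot: [3.139, 0.009, -0.36]
force: [-0.9, 0.6, 7.3]
width: 36.0
gripper_force: 59.1
```

Emit:
arm_command(deltas=[{"dx":0,"dy":0,"yaw":0,"dz":0.01,"jaw":0.3},{"dx":0.005,"dy":0,"yaw":0,"dz":0.04,"jaw":0.3},{"dx":0.03,"dy":0,"yaw":0,"dz":0.08,"jaw":0.3},{"dx":0.045,"dy":0,"yaw":0,"dz":0.1,"jaw":0.3},{"dx":0.045,"dy":0,"yaw":0,"dz":0.1,"jaw":0.3},{"dx":0.045,"dy":0,"yaw":0,"dz":0.1,"jaw":0.3},{"dx":0.045,"dy":0,"yaw":0,"dz":0.1,"jaw":0.3}])

```text
clock: 19.35
eef_pos: [479.6, -37.8, 82.3]
tool_rot: [3.139, 0.013, -0.36]
force: [-0.6, 0.2, -1.7]
width: 35.8
gripper_force: 60.1
```

Run:
```python
from h import *
im,d=grab('side','s8'); C=cloud('side',d); s=read_state(); e=s['eef_pos'];a=s['tool_rot'][2];print(e,s['tool_rot'],s['width'])
R=np.array([[np.cos(a),np.sin(a)],[-np.sin(a),np.cos(a)]]); L=(C[...,:2]-e[:2])@R.T
m=(im.min(2)>140)&(abs(L[...,0])<60)&(abs(L[...,1])<30)&(C[...,2]>90)&(C[...,2]<125)
m=cv2.morphologyEx(m.astype(np.uint8),cv2.MORPH_OPEN,np.ones((3,3)))>0
print(m.sum(),L[m].min(0),L[m].max(0),C[m][:,2].min(),C[m][:,2].max())
q=np.c_[L[m],C[m][:,2]]; t=q[(abs(q[:,1])<14)]; print(np.linalg.lstsq(np.c_[t[:,:2],np.ones(len(t))],t[:,2],rcond=None)[0],len(t))
```

```text
[479.65200957 -38.04356314  82.2314963 ] [ 3.13839577  0.01319368 -0.36091105] 36.12236753051598
476 [-48.65965513 -19.47506116] [ 5.30087378 22.70749701] 97.2359341438036 106.78012382908469
[3.86086393e-02 5.57650747e-03 1.05338387e+02] 293
```

Emit:
arm_command(deltas=[{"dx":0,"dy":-0.03,"dz":0,"yaw":2,"jaw":0.3},{"dx":0.001,"dy":-0.07,"dz":0,"yaw":5,"jaw":0.3},{"dx":0.002,"dy":-0.11,"dz":0,"yaw":8,"jaw":0.3},{"dx":0.003,"dy":-0.15,"dz":0,"yaw":11,"jaw":0.3},{"dx":0.004,"dy":-0.19,"dz":0,"yaw":14,"jaw":0.3},{"dx":0.005,"dy":-0.23,"dz":0,"yaw":17,"jaw":0.3},{"dx":0.006,"dy":-0.247,"dz":0,"yaw":18.9,"jaw":0.3},{"dx":0.006,"dy":-0.247,"dz":-0.01,"yaw":18.9,"jaw":0.3},{"dx":0.006,"dy":-0.247,"dz":-0.03,"yaw":18.9,"jaw":0.3},{"dx":0.006,"dy":-0.247,"dz":-0.045,"yaw":18.9,"jaw":0.3},{"dx":0.006,"dy":-0.247,"dz":-0.053,"yaw":18.9,"jaw":0.3},{"dx":0.006,"dy":-0.247,"dz":-0.057,"yaw":18.9,"jaw":0.3},{"dx":0.006,"dy":-0.247,"dz":-0.057,"yaw":18.9,"jaw":0.3},{"dx":0.006,"dy":-0.247,"dz":-0.057,"yaw":18.9,"jaw":0.3},{"dx":0.006,"dy":-0.247,"dz":-0.057,"yaw":18.9,"jaw":0.3}])

```text
clock: 20.9
eef_pos: [488.1, -285.6, 26.9]
tool_rot: [3.138, 0.009, -0.03]
force: [0.4, 0.3, -1.5]
width: 35.8
gripper_force: 60.2
```

```bash
python3 -c "
from h import *
s=read_state();print(s['eef_pos'],s['force'],s['tool_rot'])
im,d=grab('side','s9'); v=cv2.resize(im[130:230,290:430],None,fx=5,fy=5,interpolation=2); cv2.imwrite('pics/s9c.png',v[:,:,::-1])
"
```

```text
[ 488.09015126 -285.63318674   26.9007528 ] [ 0.36893588  0.34915938 -1.48460583] [ 3.13809442  0.00886019 -0.03035627]
```

View pics/s9c.png

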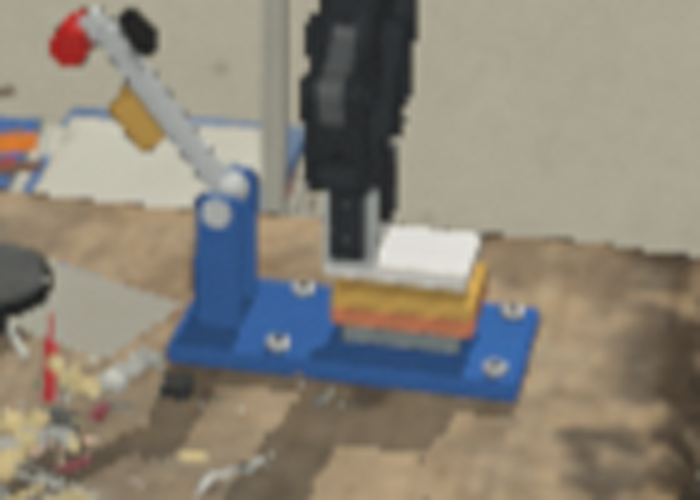

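Silver hangs level above the brass, about 2.5 mm too near the hinge. I'll correct that and lower it.

Emit:
arm_command(deltas=[{"dx":-0.0025,"dy":0.0004,"dz":0,"yaw":0,"jaw":0.3},{"dx":-0.0025,"dy":0.0004,"dz":-0.002,"yaw":0,"jaw":0.3},{"dx":-0.0025,"dy":0.0004,"dz":-0.004,"yaw":0,"jaw":0.3},{"dx":-0.0025,"dy":0.0004,"dz":-0.006,"yaw":0,"jaw":0.3},{"dx":-0.0025,"dy":0.0004,"dz":-0.006,"yaw":0,"jaw":0.3},{"dx":-0.0025,"dy":0.0004,"dz":-0.006,"yaw":0,"jaw":0.3}])

```text
clock: 21.55
eef_pos: [485.2, -285.1, 20.4]
tool_rot: [3.139, 0.01, -0.031]
force: [-0.4, 0.3, 1.8]
width: 35.7
gripper_force: 61.3
```

```bash
python3 -c "
from h import *
s=read_state();print(s['eef_pos'],s['force'],s['tool_rot'])
im,d=grab('side','s10');print(im.shape)
def runs(im):
  pass
C=cloud('side',d)
mb=(im[...,0].astype(int)-im[...,2]>60)&(abs(C[...,0]-467)<50)&(abs(C[...,1]+284)<40)&(C[...,2]>18)&(C[...,2]<40)
ms=(im.min(2)>130)&(abs(C[...,0]-467)<50)&(abs(C[...,1]+284)<40)&(C[...,2]>34)&(C[...,2]<56)
for m in(mb,ms): print(m.sum(),np.percentile(C[m],[1,99],0).round(1).tolist())
"
```

```text
[ 485.22771352 -285.06462443   20.38000171] [-0.42004239  0.33513842  1.84855284] [ 3.13875609  0.0096839  -0.03053404]
(400, 640, 3)
166 [[436.8, -284.4, 19.2], [494.9, -260.8, 33.6]]
271 [[437.3, -302.5, 34.3], [495.5, -258.7, 51.1]]
```

Emit:
arm_command(deltas=[{"dx":0,"dy":0,"yaw":0,"dz":0,"jaw":0.7},{"dx":0,"dy":0,"yaw":0,"dz":0,"jaw":0.7},{"dx":0,"dy":0,"yaw":0,"dz":0,"jaw":0.7},{"dx":0,"dy":0,"yaw":0,"dz":0,"jaw":0.7},{"dx":0,"dy":0,"yaw":0,"dz":0.02,"jaw":0.7},{"dx":0,"dy":0,"yaw":0,"dz":0.05,"jaw":0.7},{"dx":0,"dy":0,"yaw":0,"dz":0.074,"jaw":0.7},{"dx":0.0396,"dy":0.2165,"yaw":34.4,"dz":0.074,"jaw":0.7},{"dx":0.0396,"dy":0.2165,"yaw":34.4,"dz":0.074,"jaw":0.7},{"dx":0.0396,"dy":0.2165,"yaw":34.4,"dz":0.074,"jaw":0.7},{"dx":0.0396,"dy":0.2165,"yaw":34.4,"dz":0.074,"jaw":0.7},{"dx":0.0396,"dy":0.2165,"yaw":34.4,"dz":0.074,"jaw":0.7},{"dx":0.0396,"dy":0.2165,"yaw":34.4,"dz":0.074,"jaw":0.7},{"dx":0.0396,"dy":0.2165,"yaw":34.4,"dz":0.074,"jaw":0.7},{"dx":0.0396,"dy":0.2165,"yaw":34.4,"dz":0.074,"jaw":0.7}])

```text
clock: 23.1
eef_pos: [524.5, -70.5, 94.4]
tool_rot: [3.137, 0.011, 0.567]
force: [0.6, -0.6, 0.3]
width: 59.6
gripper_force: 0.0
```

Run:
```python
from h import *
im,d=grab('top','t3'); C=cloud('top',d)
s=(412,240); print(np.round(C[s[1],s[0]],1))
for tol in(30,45): print(rect(im,s,'top',44,tol))
s=read_state();print(s['eef_pos'],s['tool_rot'])
```

```text
[ 470.2 -280.6   43.1]
(array([ 466.9, -284.4,   57.8,   38.4,   -2.7]), array([191., 182., 176.]))
(array([ 4.666e+02, -2.851e+02,  5.890e+01,  3.870e+01, -2.000e-01]), array([191., 182., 176.]))
[524.44368853 -70.64143827  94.40256185] [3.13763029 0.01048294 0.56679738]
```

Emit:
arm_command(deltas=[{"dx":0,"dy":0,"yaw":0,"dz":-0.04,"jaw":0.7},{"dx":0,"dy":0,"yaw":0,"dz":-0.06,"jaw":0.7},{"dx":0,"dy":0,"yaw":0,"dz":-0.06,"jaw":0.7},{"dx":0,"dy":0,"yaw":0,"dz":-0.06,"jaw":0.7}])

```text
clock: 23.55
eef_pos: [524.6, -70.0, 34.5]
tool_rot: [3.138, 0.011, 0.568]
force: [-0.9, 0.7, 0.9]
width: 59.6
gripper_force: 0.0
```

Emit:
arm_command(deltas=[{"dx":0,"dy":0.0014,"yaw":0,"dz":-0.02,"jaw":0.7},{"dx":0,"dy":0.0014,"yaw":0,"dz":-0.04,"jaw":0.65},{"dx":0,"dy":0.0014,"yaw":0,"dz":-0.047,"jaw":0.65},{"dx":0,"dy":0.0014,"yaw":0,"dz":-0.051,"jaw":0.65},{"dx":0,"dy":0.0014,"yaw":0,"dz":-0.051,"jaw":0.65},{"dx":0,"dy":0.0014,"yaw":0,"dz":-0.051,"jaw":0.3},{"dx":0,"dy":0.0014,"yaw":0,"dz":-0.051,"jaw":0.3},{"dx":0,"dy":0.0014,"yaw":0,"dz":-0.051,"jaw":0.3},{"dx":0,"dy":0.0014,"yaw":0,"dz":-0.051,"jaw":0.3},{"dx":0,"dy":0.0014,"yaw":0,"dz":-0.051,"jaw":0.3},{"dx":0,"dy":0.0014,"yaw":0,"dz":-0.051,"jaw":0.3}])

```text
clock: 24.65
eef_pos: [525.5, -67.4, -15.2]
tool_rot: [3.138, 0.008, 0.57]
force: [-1.6, 0.5, 7.5]
width: 35.3
gripper_force: 59.0
```

Emit:
arm_command(deltas=[{"dx":0,"dy":0,"yaw":0,"dz":0.01,"jaw":0.3},{"dx":0,"dy":0,"yaw":0,"dz":0.04,"jaw":0.3},{"dx":0,"dy":0,"yaw":0,"dz":0.08,"jaw":0.3},{"dx":0,"dy":0,"yaw":0,"dz":0.1,"jaw":0.3},{"dx":-0.011,"dy":-0.04,"yaw":-6,"dz":0.1,"jaw":0.3},{"dx":-0.021,"dy":-0.08,"yaw":-13,"dz":0.1,"jaw":0.3},{"dx":-0.032,"dy":-0.12,"yaw":-20,"dz":0.1,"jaw":0.3},{"dx":-0.043,"dy":-0.16,"yaw":-27,"dz":0.1,"jaw":0.3},{"dx":-0.053,"dy":-0.2,"yaw":-34.4,"dz":0.1,"jaw":0.3},{"dx":-0.058,"dy":-0.2175,"yaw":-34.4,"dz":0.1,"jaw":0.3},{"dx":-0.058,"dy":-0.2175,"yaw":-34.4,"dz":0.1,"jaw":0.3},{"dx":-0.058,"dy":-0.2175,"yaw":-34.4,"dz":0.08,"jaw":0.3},{"dx":-0.058,"dy":-0.2175,"yaw":-34.4,"dz":0.06,"jaw":0.3},{"dx":-0.058,"dy":-0.2175,"yaw":-34.4,"dz":0.052,"jaw":0.3},{"dx":-0.058,"dy":-0.2175,"yaw":-34.4,"dz":0.052,"jaw":0.3},{"dx":-0.058,"dy":-0.2175,"yaw":-34.4,"dz":0.052,"jaw":0.3}])

```text
clock: 26.25
eef_pos: [467.2, -284.4, 35.9]
tool_rot: [3.139, 0.009, -0.03]
force: [0.1, -0.6, -1.2]
width: 34.7
gripper_force: 60.1
```

```bash
python3 -c "
from h import *
s=read_state();print(s['eef_pos'],s['force'],s['tool_rot'])
im,d=grab('side','s11'); v=cv2.resize(im[130:230,290:430],None,fx=5,fy=5,interpolation=2); cv2.imwrite('pics/s11c.png',v[:,:,::-1])
"
```

```text
[ 467.23302076 -284.39444116   35.91409061] [ 0.1026549  -0.56532102 -1.18736689] [ 3.13854992  0.00924088 -0.02984092]
```

View pics/s11c.png

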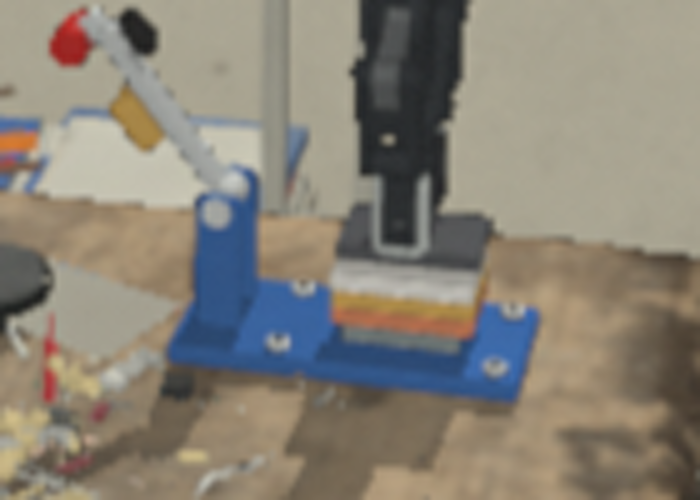

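Steel hangs about 1 mm to the near side of the silver and some 6 mm above it. I'll correct and lower.

Emit:
arm_command(deltas=[{"dx":0.001,"dy":-0.0004,"dz":-0.002,"yaw":0,"jaw":0.3},{"dx":0.001,"dy":-0.0004,"dz":-0.004,"yaw":0,"jaw":0.3},{"dx":0.001,"dy":-0.0004,"dz":-0.0055,"yaw":0,"jaw":0.3},{"dx":0.001,"dy":-0.0004,"dz":-0.0065,"yaw":0,"jaw":0.3},{"dx":0.001,"dy":-0.0004,"dz":-0.0065,"yaw":0,"jaw":0.3},{"dx":0.001,"dy":-0.0004,"dz":-0.0065,"yaw":0,"jaw":0.3}])

```text
clock: 26.9
eef_pos: [467.8, -285.1, 29.0]
tool_rot: [3.139, 0.01, -0.031]
force: [-0.5, 0.1, 3.4]
width: 34.7
gripper_force: 62.7
```

Emit:
arm_command(deltas=[{"dx":0,"dy":0,"yaw":0,"dz":0,"jaw":0.7},{"dx":0,"dy":0,"yaw":0,"dz":0,"jaw":0.7},{"dx":0,"dy":0,"yaw":0,"dz":0,"jaw":0.7},{"dx":0,"dy":0,"yaw":0,"dz":0,"jaw":0.7},{"dx":0,"dy":0,"yaw":0,"dz":0.02,"jaw":0.7},{"dx":0,"dy":0,"yaw":0,"dz":0.06,"jaw":0.7},{"dx":0,"dy":0,"yaw":0,"dz":0.11,"jaw":0.7},{"dx":0,"dy":0,"yaw":0,"dz":0.156,"jaw":0},{"dx":0,"dy":0.1,"yaw":0,"dz":0.156,"jaw":0},{"dx":0,"dy":0.1,"yaw":0,"dz":0.156,"jaw":0},{"dx":0,"dy":0.1,"yaw":0,"dz":0.156,"jaw":0},{"dx":0,"dy":0.1,"yaw":0,"dz":0.156,"jaw":0},{"dx":0,"dy":0.1,"yaw":0,"dz":0.156,"jaw":0}])

```text
clock: 28.2
eef_pos: [467.7, -186.1, 184.9]
tool_rot: [3.138, 0.009, -0.031]
force: [-0.2, 0.5, 0.4]
width: -0.1
gripper_force: 0.0
```

Run:
```python
from h import *
im,d=grab('top','t4'); C=cloud('top',d)
s=(412,240); print(np.round(C[s[1],s[0]],1))
for tol in(20,30,40): print(rect(im,s,'top',52,tol))
im2,d2=grab('side','s12'); s=read_state();print(s['eef_pos'],s['tool_rot'],s['width'])
C=cloud('side',d2)
m=(im2.max(2)<90)&(abs(C[...,0]-s['eef_pos'][0])<40)&(abs(C[...,1]-s['eef_pos'][1])<40)&(C[...,2]>150)
print('tip z',np.percentile(C[m][:,2],[0,1,5]),m.sum())
v=np.hstack([cv2.resize(im[130:290,370:450],None,fx=3.5,fy=3.5,interpolation=2),cv2.resize(im2[90:250,290:390],None,fx=3.5,fy=3.5,interpolation=2)]); cv2.imwrite('pics/c4.png',v[:,:,::-1])
```

```text
[ 450.1 -171.   634.4]
(array([ 471. , -278.4,  109.5,  107.6,  -89.2]), array([159., 148., 127.]))
(array([ 471. , -278.4,  109.5,  107.6,  -89.2]), array([159., 148., 127.]))
(array([ 471. , -278.4,  109.5,  107.6,  -89.2]), array([159., 148., 127.]))
[ 467.49351381 -186.74260024  184.83893305] [ 3.1376301   0.00975208 -0.03298052] 0.06614698720332157
tip z [208.8597914  217.82105151 241.7260875 ] 2574
```

View pics/c4.png

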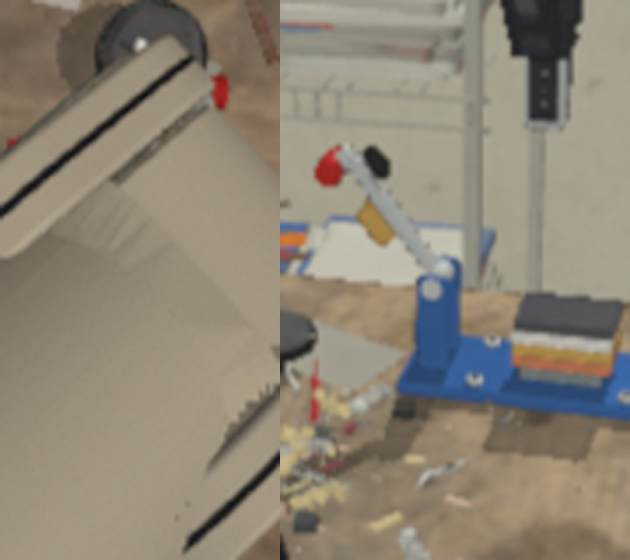

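The pile is square in the side view. Next I'm moving the shut fingers behind the red grip.

Emit:
arm_command(deltas=[{"dx":0.05,"dy":0,"yaw":0,"dz":0,"jaw":0},{"dx":0.1,"dy":0,"yaw":0,"dz":0,"jaw":0},{"dx":0.15,"dy":0,"yaw":0,"dz":0,"jaw":0},{"dx":0.192,"dy":0,"yaw":0,"dz":0,"jaw":0},{"dx":0.192,"dy":-0.04,"yaw":0,"dz":0,"jaw":0},{"dx":0.192,"dy":-0.08,"yaw":0,"dz":0,"jaw":0},{"dx":0.192,"dy":-0.105,"yaw":0,"dz":0,"jaw":0},{"dx":0.192,"dy":-0.105,"yaw":0,"dz":0,"jaw":0},{"dx":0.192,"dy":-0.105,"yaw":0,"dz":-0.04,"jaw":0},{"dx":0.192,"dy":-0.105,"yaw":0,"dz":-0.077,"jaw":0},{"dx":0.192,"dy":-0.105,"yaw":0,"dz":-0.077,"jaw":0},{"dx":0.192,"dy":-0.105,"yaw":0,"dz":-0.077,"jaw":0}])

```text
clock: 29.5
eef_pos: [659.5, -290.3, 107.7]
tool_rot: [3.139, 0.011, -0.031]
force: [0.6, 0.1, 0.1]
width: 0.2
gripper_force: 0.0
```

Run:
```python
from h import *
im,d=grab('side','s13'); s=read_state();print(s['eef_pos'],s['force'])
v=cv2.resize(im[60:220,230:430],None,fx=3.5,fy=3.5,interpolation=2); cv2.imwrite('pics/c5.png',v[:,:,::-1])
C=cloud('side',d);m=(im[...,0].astype(int)-im[...,1]>70)&(C[...,2]>110)&(C[...,2]<160)&(abs(C[...,1]+290)<40);print(np.median(C[m],0))
```

```text
[ 660.43349578 -291.06891806  109.33513914] [ 0.04935539 -0.05751941  0.53842261]
[ 609.43238019 -276.151316    132.27484558]
```

View pics/c5.png

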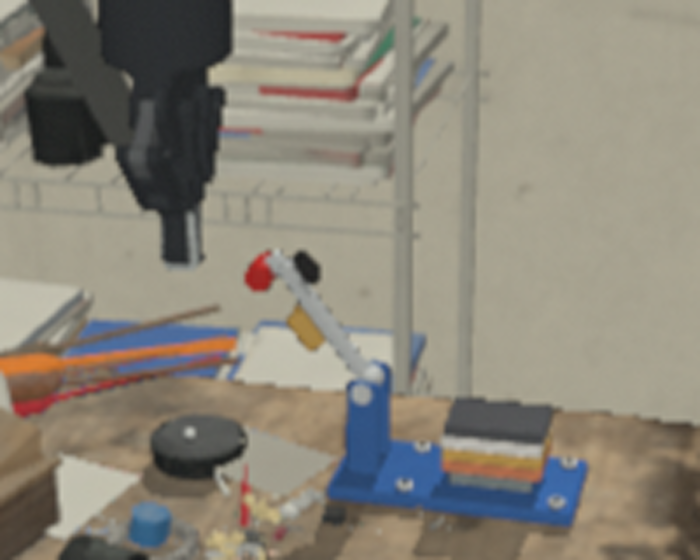

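The fingers are behind the red grip but slightly high. I'll lower 15 mm and start pushing.

Emit:
arm_command(deltas=[{"dx":0,"dy":0,"yaw":0,"dz":-0.015,"jaw":0},{"dx":-0.01,"dy":0,"yaw":0,"dz":-0.015,"jaw":0},{"dx":-0.02,"dy":0,"yaw":0,"dz":-0.015,"jaw":0},{"dx":-0.03,"dy":0.001,"yaw":0,"dz":-0.015,"jaw":0},{"dx":-0.04,"dy":0.001,"yaw":0,"dz":-0.012,"jaw":0},{"dx":-0.05,"dy":0.001,"yaw":0,"dz":-0.007,"jaw":0},{"dx":-0.06,"dy":0.002,"yaw":0,"dz":-0.003,"jaw":0},{"dx":-0.07,"dy":0.002,"yaw":0,"dz":0,"jaw":0},{"dx":-0.07,"dy":0.002,"yaw":0,"dz":0,"jaw":0}])

```text
clock: 30.45
eef_pos: [587.3, -288.4, 108.3]
tool_rot: [3.139, 0.012, -0.032]
force: [0.1, -0.5, 0.9]
width: 0.2
gripper_force: 0.0
```

Run:
```python
from h import *
im,d=grab('side','s14'); s=read_state();print(s['eef_pos'],s['force'])
C=cloud('side',d);m=(im[...,0].astype(int)-im[...,1]>70)&(C[...,2]>90)&(C[...,2]<190)&(abs(C[...,1]+290)<40)&(C[...,0]<640);print(np.median(C[m],0),m.sum())
```

```text
[ 588.25956441 -288.13551178  107.82251386] [-0.26312098 -0.16127477  0.29601653]
[ 567.46204029 -275.42180634  157.48262016] 67
```

The grip follows and is now near upright. I'll push it past the top.

Emit:
arm_command(deltas=[{"dx":-0.01,"dy":0,"yaw":0,"dz":0.002,"jaw":0},{"dx":-0.02,"dy":0,"yaw":0,"dz":0.004,"jaw":0},{"dx":-0.03,"dy":0.001,"yaw":0,"dz":0.004,"jaw":0},{"dx":-0.04,"dy":0.001,"yaw":0,"dz":0.004,"jaw":0},{"dx":-0.04,"dy":0.001,"yaw":0,"dz":0.004,"jaw":0},{"dx":-0.03,"dy":0.001,"yaw":0,"dz":0.004,"jaw":0},{"dx":-0.03,"dy":0.001,"yaw":0,"dz":0.04,"jaw":0},{"dx":-0.03,"dy":0.001,"yaw":0,"dz":0.09,"jaw":0},{"dx":-0.03,"dy":0.001,"yaw":0,"dz":0.1,"jaw":0},{"dx":-0.03,"dy":0.001,"yaw":0,"dz":0.1,"jaw":0},{"dx":-0.03,"dy":0.001,"yaw":0,"dz":0.1,"jaw":0},{"dx":-0.03,"dy":0.001,"yaw":0,"dz":0.1,"jaw":0},{"dx":-0.03,"dy":0.001,"yaw":0,"dz":0.1,"jaw":0},{"dx":-0.03,"dy":0.001,"yaw":0,"dz":0.1,"jaw":0},{"dx":-0.03,"dy":0.001,"yaw":0,"dz":0.1,"jaw":0}])

```text
clock: 32.0
eef_pos: [559.5, -287.0, 207.2]
tool_rot: [3.139, 0.011, -0.031]
force: [-0.3, -0.0, -0.4]
width: 0.2
gripper_force: 0.0
```

Run:
```python
from h import *
im,d=grab('side','s15'); s=read_state();print(s['eef_pos'],s['force'])
C=cloud('side',d);m=(im[...,0].astype(int)-im[...,1]>70)&(C[...,2]>70)&(C[...,2]<190)&(abs(C[...,1]+290)<40)&(C[...,0]<640);print(np.median(C[m],0),m.sum())
v=cv2.resize(im[100:230,270:430],None,fx=4.5,fy=4.5,interpolation=2); cv2.imwrite('pics/c6.png',v[:,:,::-1])
```

```text
[ 559.5625841  -287.03408078  207.37200296] [-0.17629959  0.71553014  0.6522617 ]
[ 455.63252055 -272.795235     83.51349976] 76
```

View pics/c6.png

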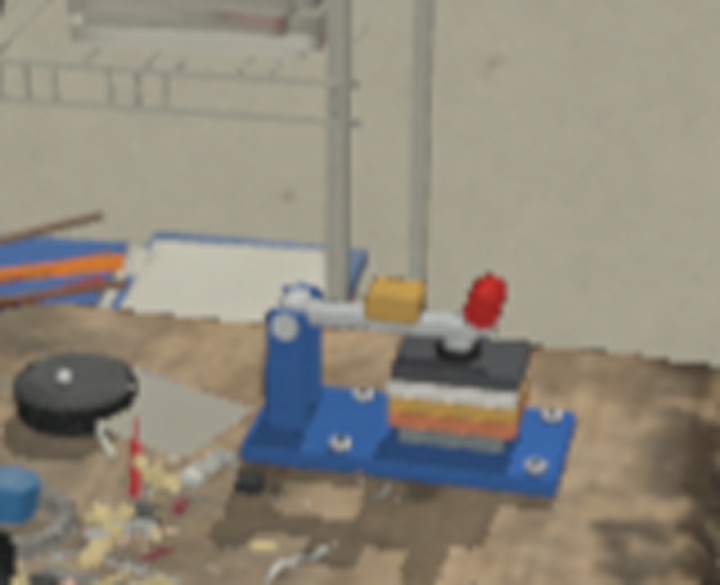

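The hold-down arm lies level with its pad on the pile: the grip is at x 456, z about 82, against the expected x 455.5, z 80. The stack is square, and the robot is clear of everything.

```bash
python3 -c "
from cell import *
print(finish_job())"
```

```text
the job is handed in; nothing more can be done
None
```

The billet is stacked copper, brass, silver, then dark steel on the fixture bed. The weighted arm rests on top, the gripper is clear, and the job was handed in at about 32 s; I did not touch the loupe, tin or tweezers.

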